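Square up a housing on the tooling plate with an engineer's square

ROBOT

A 6-joint arm with a two-finger parallel gripper is mounted at the origin on a cart in front of the work surface, level with it; the furniture and walls round the work are solid. World frame = base frame: x ahead of the robot, y to its left, z up, the work surface at z = 0. Lengths are in m, angles in degrees, forces in N, time in s.
With the tool pointing down it reaches from about 0.4 to 0.825 m from the base axis. Payload 7 kg.
Tool frame: the origin (TCP) lies midway between the tips of the shut fingers; the grasp point (between the pads) lies 19 mm behind it; z points along the fingers, y is the line along which they close (so a half turn about z gives the same grasp; the last joint's range is limited). The gripper opens to 88 mm and grips with 3 to 60 N. Pads are 19 mm wide; open, the fingers measure 130 mm over their backs; the gripper's body (78 mm by 193 mm) begins 47 mm behind the grasp point.
Start: joints at [92.309, 20.546, 0.682, 0, -70.136, -16.507], TCP at [0.166, 0.654, 0.227] pointing down, gripper open.
Joint ranges: [-176.03, 176.03], [-82.01, 121.73], [-58.28, 71.71], [-173.87, 95.51], [-174.79, -0.11], [-173.66, 173.66]. Speed limits (degrees/s): [136.94, 136.94, 172.46, 180, 180, 180].

INTERFACE

Orientations are given as [roll, pitch, yaw] about the fixed x, y, z axes, in that order (R = Rz(yaw) Ry(pitch) Rx(roll)).
In Python, from plant import ctrl gives the robot as it stands. The module is installed in compiled form; this text tells all that it offers.
- The arm moves only by the tool play_rows, never from a script. Its argument "commands" is a list that holds one entry, the list of rows, each a list of 7 numbers: the turn, a rotation vector about the tool's x, y, z in rad, then the shift along the tool's x, y, z in cm, then the finger opening in cm, from 0 to 8.76. In form: [[[ax, ay, az, x, y, z, grip], ...]]. A call has 1 to 8 rows; each row is the pose to reach, as a shift and turn from the pose commanded when the call began, along the tool's axes at that moment; what a row does not reach only later rows make up. A row lasts 1/12 s, in which the tool goes at most 41.7 mm and 7.16 degrees, less where a joint would pass 70% of its speed; a pose out of reach is approached as far as the arm can. A call with a gripper value outside its range is refused whole. The fingers move at their own pace and stop on an object; the grip force is fixed at half the most. Time passes only in rows, so rows that repeat a pose let the fingers close. It gives the time, the measured TCP pose, the force, the opening and the grip force at its end, in the units of the state.
- ctrl.get_obs(): the state, without advancing time (a new reading comes with each control period).
- ctrl.snapshot(name): name is "scene" or "top" or "wrist"; returns a dict with "color" (400x640x3 uint8, red, green, blue), "camera_matrix" (3x3 intrinsics, pixels), "k1" (the pictures are not rectified: a ray, as slopes to the right and down, at radius r is drawn at 1 + k1 r^2 times it, then the intrinsics apply), "origin" and "rotation" of the camera in the world; the wrist camera has in their place "hand_eye" (4x4, takes a point from camera to tool coordinates, whose origin is the TCP and whose axes are the flange's). Camera axes: x right, y down, z forward; pixel columns grow to the right and rows downward; lengths in m; the calibration is good to about 2 mm. A picture is of the moment at which its call begins: read the wrist's pose just before it. There is no depth.
- ctrl.close_job(): hands the job in; it is judged then, once.
Trained networks look in a picture, given as the dict that the camera call returned (one of the last four; its "shot" number tells which), for a name from the list of things; names that differ only in an ending like _2 or _b are one class to them, and where a whole thing is asked for, a point or a joint stands for the part that bears it (a point fixed in the world has none). Each returns a list of dicts, best first, with "conf" (0 to 1); they miss things now and then, are a little off and sometimes report something else, mostly with a low value. They report only what shows in the picture. A call takes as long as a camera call.
- ctrl.find_in(picture, name): "bbox" ([left, top, width, height] in pixels, round what is visible of it).
The state is a dict: "clock": time; "joint_pos": joint angles; "qvel": joint speeds; "tau": joint torques, N m; "tool_pos": TCP position; "orientation": TCP orientation; "force": force on the tool from outside, world axes, zero at the start; "moment": the same for the moment, N m; "opening": finger opening in m; "gripper_force": force on a finger pad.
Only numpy, scipy, OpenCV 4.12 (cv2) and the standard library are available. Lean on these libraries where they do the work, as an engineer would, in place of code of your own. Each camera call takes 0.05 s, during which the arm holds its last target. There are 200 camera calls.

TASK

The open housing with the green board has only been set down roughly on the tooling plate and has to be squared up for gluing: lay the engineer's square with its stock flush along the plate's front edge, then slide it along that edge until its blade lies flush along the housing's side and has pushed the housing straight up against the locating pin beyond it, and leave everything lying so. Move that housing only with the square, never with the gripper, because its faces are cleaned for bonding. Do not disturb the other housing, the one with the small light-grey block in it: its glue is curing.

Things in the scene. Friction and masses are not known exactly. Their poses are not given: they have to be found in the camera images.
- plate: Fixed fixture: a brown base board 230 by 370 mm on feet, its top 26 mm above the worktop, and on it a grey tooling plate with a hole grid, 150 mm (x) by 330 mm (y) by 8 mm, its top at 34 mm. Origin on the worktop below the tooling plate's centre; x away from the robot (turned at most 0.1 rad), y left. The tooling plate's front edge, towards the robot, is the face x = -75 mm.
- plate_edge (a point): Middle of the tooling plate's front edge, at its top: plate frame (-75, 0, 34) mm. The base board reaches 75 mm farther towards the robot; the square lies on it.
- pin_left (a point): Steel locating pin at the left end of the tooling plate, 10 mm in diameter, standing 12 mm above it. The point is on the pin's side towards the plate's middle, at half its height: plate frame (0, 144, 40) mm. A housing in the left place belongs with its left long side against this point.
- pin_right (a point): The same pin at the right end of the tooling plate; its inner side is at plate frame (0, -144, 40) mm. A housing in the right place belongs with its right long side against it.
- square: Loose L-shaped steel engineer's square, 0.33 to 0.6 kg, lying flat on the base board in front of the tooling plate. Stock: thick dark bar 28 mm (x) by 100 mm (y) by 22 mm high; origin at the centre of its underside. x points along the blade, away from the robot; y along the stock, to the left. Starts 15 to 30 mm short of the edge, turned up to 0.17 rad; only friction (about 0.6) holds it.
- stock_face (a point): Middle of the stock's front face, 14 mm ahead of the square's origin: the face that goes flush against the plate's front edge. Sliding the square over the board takes 2 to 9 N.
- blade_outer (a point): Middle of the blade's left (outer) edge, in line with the stock's left end: square frame (79, 50, 11) mm. It meets a housing lying left of the blade. The blade is bright steel, runs from x = 14 to 144 mm, 22 mm wide (y = 28 to 50), 4 mm thick (z = 9 to 13, so it passes 1 mm above the tooling plate), and starts partly over that plate, between the housings.
- blade_inner (a point): Middle of the blade's right (inner) edge: square frame (79, 28, 11) mm. It meets a housing lying right of the blade.
- board_housing: The housing to square up: black, 118 mm (its x) by 58 mm (y), sides 16 mm high, 22 mm over all, 0.085 kg, loose, a green circuit board showing on top. Origin: centre of its underside, on the plate. It lies in the left or right place, lengthwise along the plate's x, turned up to 0.2 rad, 12 to 22 mm short of its pin (touching it, its middle is 115 mm left or right of the plate's middle).
- curing_housing: The curing housing, to be left alone: the same black housing with a small light-grey block in its recess and no green board, loose, in the other place on the plate. Origin at the centre of its underside.

How it is judged (in metres and radians):
On the way:
1. the square's stock lies flush along the plate's front edge (x of stock_face in the frame of plate above -0.0775 m and angle between the x axis of square and the x axis of plate, either way round below 0.025 rad and angle between square's own z axis and vertical below 0.03 rad and height (world z) of square below 0.03 m), for 0.2 s.
At the end, for the whole second after the job is handed in: All at rest: the stock flush on the plate's front edge (gap under 2.5 mm, 0.025 rad); the green-board housing flat, square to the plate (0.03 rad), its inner side flush with the blade and its outer side against the pin on its side (gaps under 2.5 mm) (all of step 1 and angle between the x axis of board_housing and the x axis of plate, either way round below 0.03 rad and x of board_housing in the frame of plate between -0.03 and 0.03 m and angle between board_housing's own z axis and vertical below 0.03 rad and linear speed of each of square, board_housing below 0.01 m/s and ((y of board_housing in the frame of plate between 0.1125 and 0.119 m and y of blade_outer in the frame of board_housing above -0.0315 m) or (y of board_housing in the frame of plate between -0.119 and -0.1125 m and y of blade_inner in the frame of board_housing below 0.0315 m))); the robot touches nothing.
It fails at once if the housing with the green board is touched with the gripper or arm (contact force between any of the fingers, the arm and board_housing above 0.5 N).
It fails at once if the curing housing with the light-grey block is moved more than 4 mm (distance of curing_housing from where it was at the start of the episode above 0.004 m).
It also fails if it takes over 48 s, if anything falls off the work surface, if the arm or the gripper's body presses on something with over 40 N, if the wrist force passes 120 N, or if a joint passes its speed limit or range.

## Working session

There is one attempt and no reset: what is moved stays moved. The work goes in short steps, Python scripts to look and compute and a tool call to move; the robot and the scene stay as the last step left them, time stands still between calls to the robot, and variables do not carry over. Pictures are saved under pics/ and viewed, at most 13 in all, crops included, and the job is handed in when it is done.

Besides the shell and the picture viewer there is one more tool, called after ">>>" by a JSON object that holds its "api" and its "payload", one argument or row to a line. play_rows: Moves the arm, as the interface text tells. Its arguments: {"type":"object","properties":{"commands":{"type":"array","items":{"type":"array","items":{"type":"array","items":{"type":"number"}}}}},"required":["commands"]}

```bash
mkdir -p pics
cat > h.py <<'E'
import numpy as np, cv2
from plant import ctrl
from scipy.spatial.transform import Rotation as R
def save(p,n): cv2.imwrite('pics/'+n, p['color'][:,:,::-1])
def cam(p,tool=None):
    if 'hand_eye' in p:
        T=np.eye(4);T[:3,:3]=R.from_euler('xyz',tool['orientation'],degrees=True).as_matrix();T[:3,3]=tool['tool_pos']
        T=T@np.array(p['hand_eye']);return T[:3,3],T[:3,:3]
    return np.array(p['origin']),np.array(p['rotation'])
def pix2w(p,uv,z,tool=None):
    o,Rm=cam(p,tool);K=np.array(p['camera_matrix']);out=[]
    for u,v in np.atleast_2d(uv):
        d=np.array([(u-K[0,2])/K[0,0],(v-K[1,2])/K[1,1]]);s=d.copy()
        for _ in range(20): s=d/(1+p['k1']*(s@s))
        r=Rm@np.array([s[0],s[1],1]);out.append(o+r*(z-o[2])/r[2])
    return np.array(out)
def w2pix(p,X,tool=None):
    o,Rm=cam(p,tool);K=np.array(p['camera_matrix']);c=(np.atleast_2d(X)-o)@Rm
    s=c[:,:2]/c[:,2:];s=s*(1+p['k1']*(s**2).sum(1,keepdims=True))
    return s*[K[0,0],K[1,1]]+[K[0,2],K[1,2]]
E
python3 - <<'E'
from h import *
o=ctrl.get_obs();print(o)
for n in ['top','scene']:
    p=ctrl.snapshot(n);save(p,n+'0.png');print(n,p['k1'],np.array(p['camera_matrix']).round(1).tolist(),np.round(p['origin'],3),np.round(p['rotation'],3).tolist())
    for k in ['plate','square','board_housing','curing_housing']: print(k,ctrl.find_in(p,k)[:2])
E
```

```text
{'clock': 0.0, 'joint_pos': array([ 9.23084922e+01,  2.05912723e+01,  6.34725897e-01, -2.08884916e-02,
       -7.01333471e+01, -1.65066701e+01]), 'qvel': array([ 0.05631444, -0.02379119,  0.00743655,  0.04691372, -0.13929801,
        0.02084208]), 'tau': array([ 1.57304448e-04, -5.82718956e+01,  2.93048841e+01,  6.99746355e+00,
        6.73916191e-03, -1.53012897e-04]), 'tool_pos': array([0.16546473, 0.6539224 , 0.22562931]), 'orientation': array([ 1.79908231e+02, -6.71654270e-03, -1.42052865e+01]), 'force': array([-0.13037704,  0.29081094, -0.71457954]), 'moment': array([-0.01539522,  0.00325841,  0.00494604]), 'gripper_force': 0.0, 'opening': 0.08772471634879034}
top -0.010860697963942258 [[399.5, 0.0, 320.2], [0.0, 399.5, 203.8], [0.0, 0.0, 1.0]] [0.463 0.055 0.923] [-177.016, -2.206, -89.34]
plate [{'bbox': [257.4, 140.5, 161.7, 103.9], 'conf': 0.91}]
square [{'bbox': [335.1, 157.5, 45.7, 74.5], 'conf': 0.6}]
board_housing [{'bbox': [286.1, 148.5, 26.9, 54.9], 'conf': 0.93}]
curing_housing [{'bbox': [371.5, 146.0, 27.6, 56.0], 'conf': 0.96}]
scene -0.03932444442231577 [[383.0, 0.0, 321.4], [0.0, 383.0, 197.9], [0.0, 0.0, 1.0]] [ 0.269 -0.409  0.716] [-142.503, -0.543, -28.495]
plate [{'bbox': [261.5, 153.8, 169.5, 167.8], 'conf': 0.81}]
square [{'bbox': [308.0, 203.6, 68.0, 66.7], 'conf': 0.65}]
board_housing [{'bbox': [308.7, 159.2, 55.0, 38.7], 'conf': 0.79}]
curing_housing [{'bbox': [355.5, 219.3, 60.6, 44.4], 'conf': 0.74}]
```

View pics/top0.png

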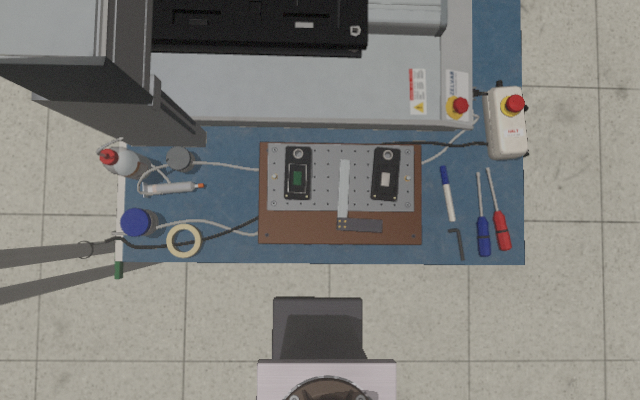

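View pics/scene0.png

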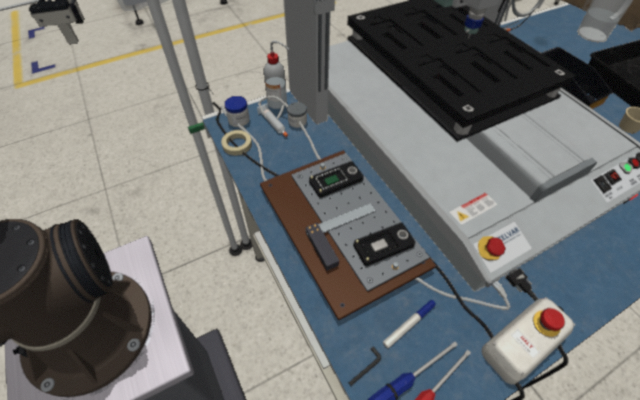

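The top view shows the green-board housing in the left place (297,175), the curing one on the right (386,174), the blade at about (343,188) and the stock at about (360,225). The camera rotations are rpy in degrees, so I'll fix the helper for that.

```bash
sed -i "s/return np.array(p\['origin'\]),np.array(p\['rotation'\])/return np.array(p['origin']),R.from_euler('xyz',p['rotation'],degrees=True).as_matrix()/" h.py
python3 - <<'E'
from h import *
p=ctrl.snapshot('top')
print(pix2w(p,[[268,142],[414,142],[414,211],[267,211]],.034).round(4))
print(pix2w(p,[[337,218],[382,220],[382,232],[336,230]],.048).round(4))
print(pix2w(p,[[344,160]],.039).round(4))
img=p['color'][130:255,245:430];cv2.imwrite('pics/crop0.png',cv2.resize(img[:,:,::-1],None,fx=4.2,fy=4.2,interpolation=cv2.INTER_CUBIC))
p=ctrl.snapshot('wrist');print(np.round(p['hand_eye'],3),p['k1'],p['camera_matrix'])
E
```

```text
[[ 0.6464  0.1397  0.034 ]
 [ 0.6529 -0.1904  0.034 ]
 [ 0.4961 -0.1902  0.034 ]
 [ 0.4918  0.1391  0.034 ]]
[[ 0.478  -0.0155  0.048 ]
 [ 0.4748 -0.115   0.048 ]
 [ 0.4484 -0.1151  0.048 ]
 [ 0.4517 -0.0136  0.048 ]]
[[ 0.608  -0.0307  0.039 ]]
[[-0.001 -0.953 -0.302  0.081]
 [ 1.    -0.001 -0.001 -0.   ]
 [ 0.001 -0.302  0.953 -0.158]
 [ 0.     0.     0.     1.   ]] -0.05803874623589035 [[339.20405599   0.         320.07701439]
 [  0.         339.20405599 201.21703306]
 [  0.           0.           1.        ]]
```

View pics/crop0.png

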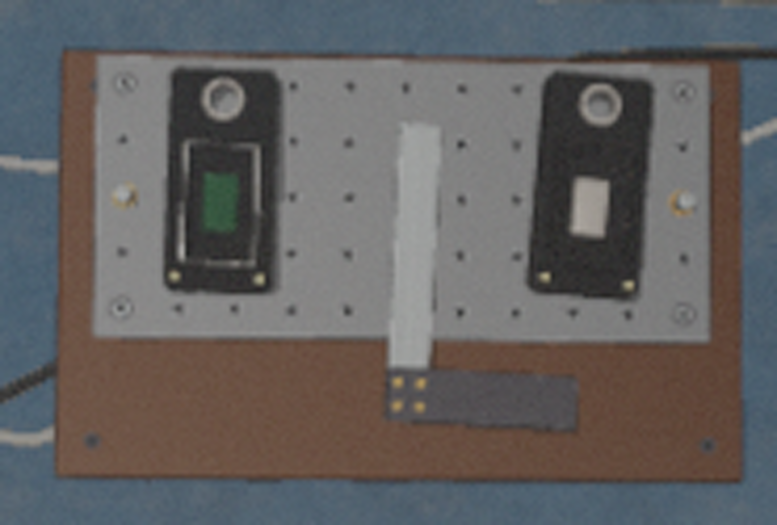

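The crop shows the plate corners at about (95,55) and (710,340). The square is turned slightly, with its stock just in front of the edge. Before swinging the arm over, I'll locate the poles on the left, using the green clip seen in both pictures.

Run:
```python
from h import *
a=ctrl.snapshot('top');b=ctrl.snapshot('scene')
def tri(ua,ub):
    o=[];d=[]
    for p,u in((a,ua),(b,ub)):
        c=cam(p)[0];q=pix2w(p,[u],0)[0];v=q-c;o.append(c);d.append(v/np.linalg.norm(v))
    s=np.linalg.lstsq(np.array([d[0],-d[1]]).T,o[1]-o[0],rcond=None)[0]
    P,Q=o[0]+s[0]*d[0],o[1]+s[1]*d[1];return ((P+Q)/2).round(3),np.linalg.norm(P-Q).round(3)
print('clip',tri((118,268),(195,127)));print('joint',tri((86,243),(203,88)))
print('colbase',tri((205,146),(325,125)))
print(tri((136,222),(236,105)),'bottle')
cv2.imwrite('pics/l.png',np.hstack([cv2.resize(a['color'][90:330,0:210,::-1],None,fx=1.9,fy=1.9),cv2.resize(b['color'][0:240,110:320,::-1],None,fx=1.9,fy=1.9)]))
```

```text
clip (array([ 0.354,  0.493, -0.037]), np.float64(0.004))
joint (array([0.413, 0.519, 0.061]), np.float64(0.011))
colbase (array([0.649, 0.279, 0.014]), np.float64(0.023))
(array([0.464, 0.416, 0.055]), np.float64(0.0)) bottle
```

View pics/l.png

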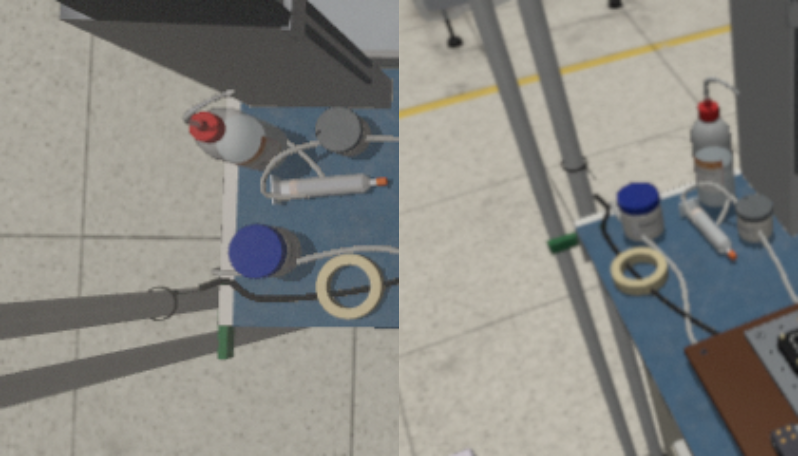

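Run:
```python
from h import *
from scipy.optimize import least_squares
a=ctrl.snapshot('top');b=ctrl.snapshot('scene')
def fit(ta,sb,x0):
    n=len(ta)+len(sb)
    def f(v):
        X=np.c_[np.full(n,v[0]),np.full(n,v[1]),v[2:]]
        return np.r_[(w2pix(a,X[:len(ta)])-ta).ravel(),(w2pix(b,X[len(ta):])-sb).ravel()]
    r=least_squares(f,x0+[.1]*n);print(r.x.round(3),np.abs(r.fun).max())
fit([(0,295),(105,271)],[(155,10),(200,142),(229,226)],[.35,.5])
fit([(0,259),(85,248)],[(179,10),(204,88),(228,170)],[.4,.52])
```

```text
[ 0.352  0.51   0.305 -0.012  0.3   -0.112 -0.582] 1.3332389359068202
[ 0.406  0.514  0.303  0.068  0.286  0.065 -0.276] 2.2774947549824844
```

Two tall poles stand at about (0.35,0.51) and (0.41,0.51). I'll retract and turn first, then pass inside them.

>>> {"api": "play_rows", "payload": {
  "commands": [
    [[0, 0, 0.12, 0.2, 2.4, 0, 8], [0, 0, 0.24, 0.5, 4.9, 0, 8], [0, 0, 0.36, 0.7, 7.3, 0, 8], [0, 0, 0.48, 0.9, 9.8, 0, 8], [0, 0, 0.6, 1.2, 12.2, 0, 8], [0, 0, 0.72, 1.4, 14.7, 0, 8], [0, 0, 0.84, 1.6, 17.1, 0, 8], [0, 0, 0.96, 1.85, 19.5, 0, 8]]
  ]
}}

```text
clock: 1.47
tool_pos: [0.1356, 0.4596, 0.2266]
orientation: [-180.0, 0.0, -69.5]
force: [0.1, 0.8, 0.9]
opening: 0.0805
gripper_force: 0.0
```

```bash
cat >> h.py <<'E'
def plan(targets,n=8,cmd=None):
    """targets: list of (x,y,z,yaw) world -> shift cm / turn in current tool axes"""
    o=ctrl.get_obs();T=R.from_euler('xyz',o['orientation'],degrees=True)
    print('at',o['clock'],o['tool_pos'].round(4),o['orientation'].round(2),'F',o['force'].round(1),'open',round(o['opening'],4),'gf',o['gripper_force'])
    for x,y,z,yaw in targets:
        d=T.inv().apply(np.array([x,y,z])-o['tool_pos'])*100
        r=(T.inv()*R.from_euler('xyz',[180,0,yaw],degrees=True)).as_rotvec()
        print(r.round(3),d.round(2))
E
python3 -c "
from h import *
plan([(.27,.36,.226,-89),(.38,.18,.24,-89),(.38,.2,.24,-89)])"
```

```text
at 1.4667 [0.1356 0.4596 0.2266] [-1.7999e+02  2.0000e-02 -6.9550e+01] F [0.1 0.8 0.9] open 0.0805 gf 0.0
[-0.    0.    0.34] [14.03 -9.12  0.06]
[-0.    0.    0.34] [ 34.74 -13.13  -1.35]
[-0.    0.    0.34] [ 32.86 -13.83  -1.35]
```

>>> {"api": "play_rows", "payload": {
  "commands": [
    [[0, 0, 0.08, 3.5, -2.3, 0, 5], [0, 0, 0.16, 7.0, -4.6, 0, 5], [0, 0, 0.24, 10.5, -6.9, 0, 5], [0, 0, 0.32, 14.0, -9.1, 0, 5], [0, 0, 0.34, 17.8, -9.8, -0.2, 5], [0, 0, 0.34, 21.6, -10.5, -0.5, 5], [0, 0, 0.34, 25.4, -11.2, -0.8, 5], [0, 0, 0.34, 29.2, -11.9, -1, 5]]
  ]
}}

```text
clock: 2.13
tool_pos: [0.3513, 0.2284, 0.2372]
orientation: [-180.0, 0.1, -88.7]
force: [1.1, 1.1, 0.6]
opening: 0.0503
gripper_force: 0.0
```

```bash
python3 -c "
from h import *
plan([(.42,.09,.26,-89),(.43,-.06,.26,-89)])"
```

```text
at 2.1333 [0.3513 0.2284 0.2372] [-1.7995e+02  6.0000e-02 -8.8660e+01] F [1.1 1.1 0.6] open 0.0503 gf 0.0
[-0.001  0.001  0.006] [14.   -6.55 -2.29]
[-0.001  0.001  0.006] [29.01 -7.2  -2.3 ]
```

>>> {"api": "play_rows", "payload": {
  "commands": [
    [[0, 0, 0, 3.7, -2, -0.6, 5], [0, 0, 0, 7.4, -4, -1.2, 5], [0, 0, 0, 11.1, -5.7, -1.8, 5], [0, 0, 0, 14.8, -6.6, -2.3, 5], [0, 0, 0, 18.5, -7, -2.3, 5], [0, 0, 0, 22.2, -7, -2.3, 5], [0, 0, 0, 25.5, -7, -2.3, 5], [0, 0, 0, 28.5, -7, -2.3, 5]]
  ]
}}

```text
clock: 2.8
tool_pos: [0.4268, -0.0553, 0.2599]
orientation: [-179.9, 0.0, -88.7]
force: [0.3, 0.5, 0.9]
opening: 0.05
gripper_force: 0.0
```

```bash
python3 -c "
from h import *
o=ctrl.get_obs();p=ctrl.snapshot('wrist')
save(p,'w1.png');print(o['tool_pos'],o['orientation'],o['qvel'].round(2))
import pickle;pickle.dump((p,o),open('w1.pkl','wb'))
for k in ['plate','square','board_housing','curing_housing']: print(k,ctrl.find_in(p,k)[:2])"
```

```text
[ 0.42680959 -0.05527462  0.25992358] [-1.79947519e+02  1.50670976e-02 -8.87166507e+01] [-50.04   4.89   4.4    0.     0.79  49.71]
plate [{'bbox': [118.3, 22.5, 211.1, 299.6], 'conf': 0.95}]
square [{'bbox': [161.7, 114.8, 141.3, 94.5], 'conf': 0.56}]
board_housing [{'bbox': [146.2, 246.3, 89.4, 20.6], 'conf': 0.91}]
curing_housing [{'bbox': [123.3, 74.7, 114.9, 62.1], 'conf': 0.67}, {'bbox': [162.8, 113.6, 140.9, 91.6], 'conf': 0.39}]
```

View pics/w1.png

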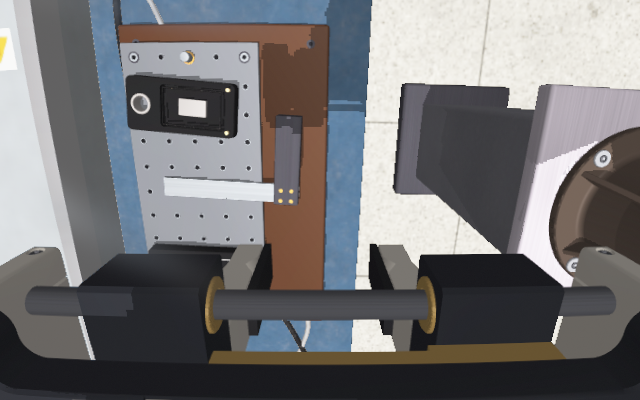

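The wrist view shows the plate's front edge at column ~262 and the stock at (276–301, 115–203), with its front face toward the plate. I'll take a still frame and fit the edges.

```bash
python3 -c "
from h import *
o=ctrl.get_obs();p=ctrl.snapshot('wrist')
o=ctrl.get_obs();p=ctrl.snapshot('wrist')
print(o['tool_pos'],o['orientation'],o['qvel'].round(2))
import pickle;pickle.dump((p,o),open('w2.pkl','wb'))
c=p['color'][20:240,110:330,::-1];cv2.imwrite('pics/w2.png',cv2.resize(c,None,fx=2.7,fy=2.7,interpolation=cv2.INTER_CUBIC))"
```

```text
[ 0.42719536 -0.05284917  0.25967209] [-1.79980210e+02  1.25346690e-02 -8.86764458e+01] [ 1.02  0.11 -0.1   0.02 -0.06  0.05]
```

View pics/w2.png

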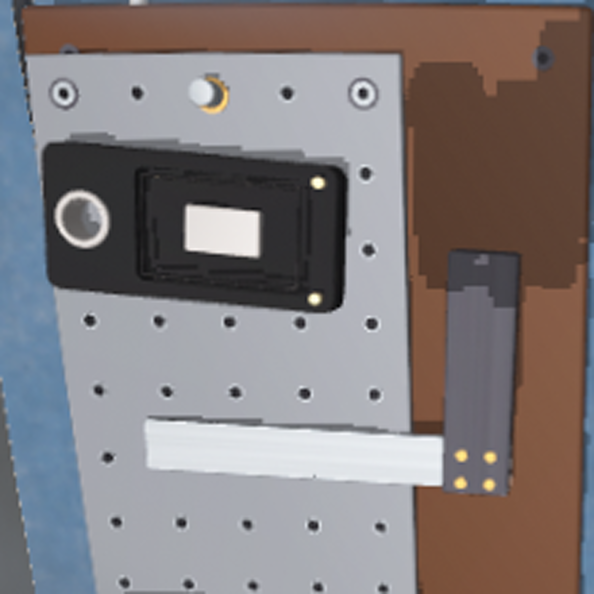

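```bash
cat > m.py <<'E'
from h import *
import pickle
p,o=pickle.load(open('w2.pkl','rb'))
f=lambda c:(np.array(c,float)+.5)/2.7-.5+[110,20]
e=pix2w(p,f([[402,53],[416,590]]),.034,o);s=pix2w(p,f([[453,250],[520,254],[509,494],[444,490]]),.048,o);b=pix2w(p,f([[147,420],[443,437],[147,468],[443,486]]),.039,o)
print('edge',e.round(4));print('stock',s.round(4));print('blade',b.round(4))
d=e[1]-e[0];yaw=np.arctan2(-d[0],d[1]);print('plate yaw',yaw,np.degrees(yaw))
c=s.mean(0);a=(s[3]-s[0]+s[2]-s[1]);print('stock c',c,'yaw',np.arctan2(-a[0],a[1]),'len',np.linalg.norm(s[3]-s[0]),np.linalg.norm(s[1]-s[0]))
v=b[0]-b[1];w=b[2]-b[3];print('blade yaw',np.arctan2(v[1],v[0]),np.arctan2(w[1],w[0]))
ux=np.array([np.cos(yaw),np.sin(yaw)]);ed=e[0,:2];print('corner gap front',(ed-s[0,:2])@ux,(ed-s[3,:2])@ux)
pl=e[0,:2]+np.array([-np.sin(yaw),np.cos(yaw)])*.165+ux*.075;print('plate centre',pl)
t=pix2w(p,f([[209,92]]),.046,o);print('pin',t, 'pred',pl-np.array([-np.sin(yaw),np.cos(yaw)])*.149)
E
python3 m.py
```

```text
edge [[ 0.4941 -0.1888  0.034 ]
 [ 0.4944  0.0366  0.034 ]]
stock [[ 0.4735 -0.1151  0.048 ]
 [ 0.4471 -0.1141  0.048 ]
 [ 0.4511 -0.0149  0.048 ]
 [ 0.4787 -0.0161  0.048 ]]
blade [[ 0.6074 -0.0419  0.039 ]
 [ 0.4799 -0.0369  0.039 ]
 [ 0.6099 -0.0204  0.039 ]
 [ 0.4803 -0.015   0.039 ]]
plate yaw -0.0010034798124744315 -0.057495158081364225
stock c [ 0.46259632 -0.06505764  0.048     ] yaw -0.04663302316254618 len 0.09920338163091995 0.0263648273811882
blade yaw -0.03913781453873443 -0.041651797125886666
corner gap front 0.020768016313291598 0.015621220981505141
plate centre [ 0.56931511 -0.02388068]
pin [[ 0.56643544 -0.17275852  0.046     ]] pred [ 0.56916559 -0.17288061]
```

The measured stock size (99×26 mm) and the pin position match the data. Next I'll descend on the stock's centre with the fingers closing across its width and the tips 3 mm above plate height.

```bash
python3 -c "
from h import *
plan([(.4626,-.065,.10,-92.4),(.4626,-.065,.037,-92.4)])
p=ctrl.snapshot('top')
f=lambda c:(np.array(c,float)+.5)/4.2-.5+[245,130]
q=pix2w(p,f([[123,195],[683,202]]),.046);d=q[0]-q[1];print(q.round(4),np.arctan2(-d[0],d[1]),np.linalg.norm(d))
q=pix2w(p,f([[96,337],[709,341]]),.034);d=q[0]-q[1];print(q.round(4),np.arctan2(-d[0],d[1]),np.linalg.norm(d))
"
```

```text
at 3.15 [ 0.4272 -0.0526  0.2596] [-1.7998e+02  1.0000e-02 -8.8630e+01] F [1.  0.1 0.3] open 0.0497 gf 0.0
[-0.     0.     0.066] [ 1.33 -3.5  15.96]
[-0.     0.     0.066] [ 1.33 -3.5  22.26]
[[ 0.5685  0.1243  0.046 ]
 [ 0.5696 -0.1718  0.046 ]] 0.003682626372728375 0.2960158167660136
[[ 0.4944  0.1381  0.034 ]
 [ 0.4965 -0.1889  0.034 ]] 0.006364637869317048 0.32702368517541397
```

>>> {"api": "play_rows", "payload": {
  "commands": [
    [[0, 0, 0.02, 0.4, -1, 4, 5], [0, 0, 0.04, 0.8, -2, 8, 5], [0, 0, 0.066, 1.3, -3, 12, 5], [0, 0, 0.066, 1.3, -3.5, 15, 5], [0, 0, 0.066, 1.3, -3.5, 17, 5], [0, 0, 0.066, 1.3, -3.5, 18.5, 5], [0, 0, 0.066, 1.3, -3.5, 19.5, 5], [0, 0, 0.066, 1.3, -3.5, 19.5, 5]]
  ]
}}

```text
clock: 3.87
tool_pos: [0.4611, -0.0647, 0.0624]
orientation: [179.8, -0.1, -92.4]
force: [-0.5, 0.2, 0.8]
opening: 0.0496
gripper_force: 0.0
```

```bash
python3 -c "
from h import *
import pickle
o=ctrl.get_obs();p=ctrl.snapshot('wrist');pickle.dump((p,o),open('w3.pkl','wb'))
plan([(.4626,-.065,.037,-92.4)])
c=p['color'][120:320,140:440,::-1];cv2.imwrite('pics/w3.png',cv2.resize(c,None,fx=2.6,fy=2.6,interpolation=cv2.INTER_CUBIC))"
```

```text
at 3.9167 [ 0.4619 -0.0648  0.0637] [ 1.7986e+02 -5.0000e-02 -9.2370e+01] F [0.1 0.5 0.4] open 0.0502 gf 0.0
[ 0.002 -0.001  0.001] [ 0.02 -0.08  2.67]
```

View pics/w3.png

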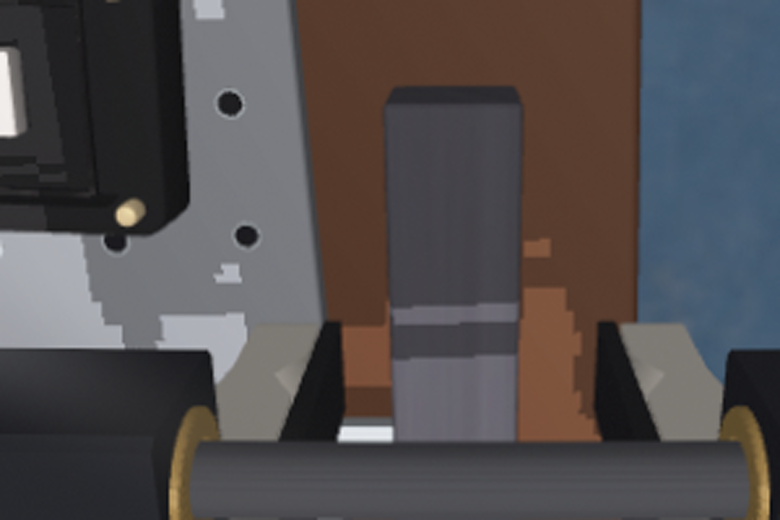

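The fingers straddle the stock with clearance on both sides. It's about 1–2 mm off-centre toward the plate and aligned in yaw. Next I'll go down and close.

>>> {"api": "play_rows", "payload": {
  "commands": [
    [[0, 0, 0, 0, -0.2, 1.2, 5], [0, 0, 0, 0, -0.2, 2.2, 5], [0, 0, 0, 0, -0.2, 2.6, 5], [0, 0, 0, 0, -0.2, 2.6, 4], [0, 0, 0, 0, -0.2, 2.6, 3], [0, 0, 0, 0, -0.2, 2.6, 2], [0, 0, 0, 0, -0.2, 2.6, 2], [0, 0, 0, 0, -0.2, 2.6, 2]]
  ]
}}

```text
clock: 4.58
tool_pos: [0.4647, -0.0654, 0.0393]
orientation: [-180.0, 0.0, -92.5]
force: [-2.0, 2.0, 5.0]
opening: 0.0276
gripper_force: 30.0
```

```bash
python3 -c "
from h import *
plan([(.4626+.016,-.065,.038,-89.8)])"
```

```text
at 4.5833 [ 0.4647 -0.0654  0.0393] [-1.7995e+02  2.0000e-02 -9.2460e+01] F [-2.  2.  5.] open 0.0276 gf 30.001519918441772
[-0.001  0.    -0.046] [-0.1  -1.39  0.13]
```

>>> {"api": "play_rows", "payload": {
  "commands": [
    [[0, 0, -0.01, 0, -0.3, 0, 2], [0, 0, -0.02, 0, -0.6, 0, 2], [0, 0, -0.035, 0, -0.9, 0, 2], [0, 0, -0.046, 0, -1.2, 0, 2], [0, 0, -0.046, 0, -1.3, 0, 2], [0, 0, -0.046, 0, -1.4, 0, 2]]
  ]
}}

```text
clock: 5.08
tool_pos: [0.4703, -0.0675, 0.0388]
orientation: [179.2, -0.1, -89.9]
force: [-31.6, 10.0, 43.1]
opening: 0.0275
gripper_force: 30.1
```

>>> {"api": "play_rows", "payload": {
  "commands": [
    [[0, 0, 0, 0, -0.1, 0, 2], [0, 0, 0, 0, -0.2, 0, 2], [0, 0, 0, 0, -0.2, 0, 2]]
  ]
}}

```text
clock: 5.33
tool_pos: [0.4724, -0.0678, 0.0388]
orientation: [179.2, -0.1, -89.9]
force: [-27.4, 5.4, 38.7]
opening: 0.0274
gripper_force: 30.0
```

The wrist reads 40 N upward, so the arm is giving way and jamming the square downward. I'll ease the command upward and watch the force.

>>> {"api": "play_rows", "payload": {
  "commands": [
    [[0, 0, 0, 0, 0, -0.05, 2], [0, 0, 0, 0, 0, -0.1, 2], [0, 0, 0, 0, 0, -0.1, 2]]
  ]
}}

```text
clock: 5.58
tool_pos: [0.4802, -0.0662, 0.0396]
orientation: [-180.0, 0.0, -89.8]
force: [0.1, 0.4, -4.7]
opening: 0.0273
gripper_force: 29.9
```

>>> {"api": "play_rows", "payload": {
  "commands": [
    [[0, 0, 0, 0, 0, -0.05, 2], [0, 0, 0, 0, 0, -0.1, 2], [0, 0, 0, 0, 0, -0.1, 2]]
  ]
}}

```text
clock: 5.83
tool_pos: [0.4805, -0.0661, 0.0404]
orientation: [180.0, -0.0, -89.8]
force: [0.2, -0.5, -4.9]
opening: 0.0275
gripper_force: 29.9
```

The square now hangs about 1 mm off the board (−5 N is its weight), which slides without jamming, and the stock still overlaps the edge by 7 mm. I'll ease it forward onto the edge.

>>> {"api": "play_rows", "payload": {
  "commands": [
    [[0, 0, 0, 0, -0.05, 0, 2], [0, 0, 0, 0, -0.1, 0.03, 2], [0, 0, 0, 0, -0.15, 0.05, 2], [0, 0, 0, 0, -0.2, 0.05, 2], [0, 0, 0, 0, -0.2, 0.05, 2]]
  ]
}}

```text
clock: 6.25
tool_pos: [0.481, -0.0664, 0.0396]
orientation: [179.8, -0.0, -89.9]
force: [-5.0, 1.2, -3.6]
opening: 0.0279
gripper_force: 29.9
```

```bash
python3 -c "
from h import *
o=ctrl.get_obs();print(o['tool_pos'],o['orientation'],o['force'],o['moment'])"
```

```text
[ 0.48096009 -0.06635381  0.0395772 ] [ 1.79841240e+02 -1.65063135e-02 -8.98608375e+01] [-5.03098669  1.16616623 -3.5888084 ] [ 0.483148    1.83403241 -0.15337801]
```

Contact with the edge at x ≈ 0.495 m, as predicted. I'll press a little harder to seat it and check the yaw and step-1 condition with the camera.

>>> {"api": "play_rows", "payload": {
  "commands": [
    [[0, 0, 0, 0, -0.1, 0, 2], [0, 0, 0, 0, -0.2, 0, 2], [0, 0, 0, 0, -0.3, 0, 2], [0, 0, 0, 0, -0.3, 0, 2], [0, 0, 0, 0, -0.3, 0, 2]]
  ]
}}

```text
clock: 6.67
tool_pos: [0.4811, -0.0667, 0.0391]
orientation: [179.6, -0.0, -89.9]
force: [-12.4, 2.9, 2.9]
opening: 0.0274
gripper_force: 29.9
```

```bash
python3 -c "
from h import *
import pickle
o=ctrl.get_obs();p=ctrl.snapshot('wrist');pickle.dump((p,o),open('w4.pkl','wb'))
print(o['tool_pos'],o['orientation'],o['force'],o['moment'])
c=p['color'][120:320,140:440,::-1];cv2.imwrite('pics/w4.png',cv2.resize(c,None,fx=2.6,fy=2.6,interpolation=cv2.INTER_CUBIC))"
```

```text
[ 0.4811139  -0.06667465  0.03909657] [ 1.79564368e+02 -4.12639936e-02 -8.99025468e+01] [-12.40028713   2.93414184   2.90842527] [ 1.4797502   4.65545683 -0.04514079]
```

View pics/w4.png

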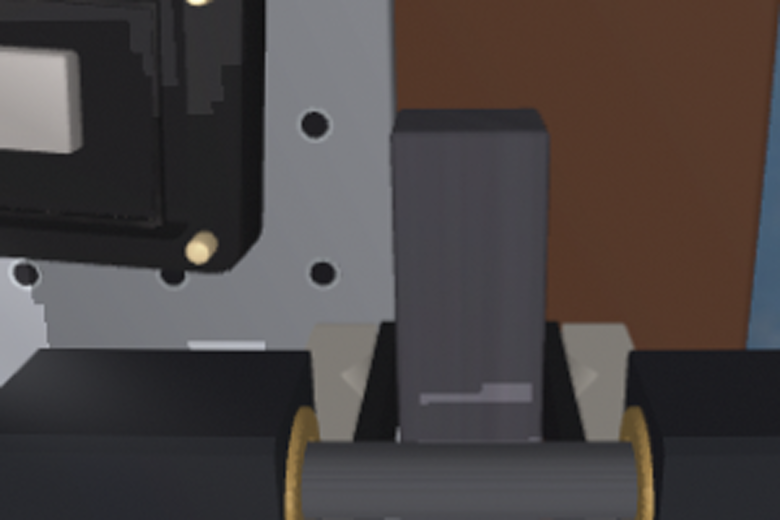

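The stock lies flush with the edge line (columns 392–398 in the crop). Next I'll slide left along the edge with a light forward press.

>>> {"api": "play_rows", "payload": {
  "commands": [
    [[0, 0, 0, -0.2, 0.1, 0, 2], [0, 0, 0, -0.6, 0.1, 0, 2], [0, 0, 0, -1.1, 0.1, 0, 2], [0, 0, 0, -1.6, 0.1, 0, 2], [0, 0, 0, -2.1, 0.1, 0, 2], [0, 0, 0, -2.6, 0.1, 0, 2], [0, 0, 0, -3.1, 0.1, 0, 2], [0, 0, 0, -3.5, 0.1, 0, 2]]
  ]
}}

```text
clock: 7.38
tool_pos: [0.4809, -0.0326, 0.0391]
orientation: [179.6, -0.1, -89.9]
force: [-7.3, -6.6, -2.0]
opening: 0.0275
gripper_force: 29.9
```

>>> {"api": "play_rows", "payload": {
  "commands": [
    [[0, 0, 0, -0.4, 0, 0, 2], [0, 0, 0, -0.8, 0, 0, 2], [0, 0, 0, -1.2, 0, 0, 2], [0, 0, 0, -1.6, 0, 0, 2], [0, 0, 0, -2.0, 0, 0, 2], [0, 0, 0, -2.4, 0, 0, 2], [0, 0, 0, -2.7, 0, 0, 2], [0, 0, 0, -2.7, 0, 0, 2]]
  ]
}}

```text
clock: 8.05
tool_pos: [0.4809, -0.0056, 0.0391]
orientation: [179.6, -0.1, -89.9]
force: [-6.9, -3.7, 0.3]
opening: 0.0275
gripper_force: 29.9
```

>>> {"api": "play_rows", "payload": {
  "commands": [
    [[0, 0, 0, -0.3, 0, 0, 2], [0, 0, 0, -0.6, 0, 0, 2], [0, 0, 0, -0.9, 0, 0, 2], [0, 0, 0, -1.2, 0, 0, 2], [0, 0, 0, -1.4, 0, 0, 2], [0, 0, 0, -1.4, 0, 0, 2]]
  ]
}}

```text
clock: 8.55
tool_pos: [0.4808, 0.0081, 0.0391]
orientation: [179.6, -0.2, -89.9]
force: [-7.0, -4.3, -0.9]
opening: 0.0274
gripper_force: 29.9
```

>>> {"api": "play_rows", "payload": {
  "commands": [
    [[0, 0, 0, -0.1, 0, 0, 2], [0, 0, 0, -0.2, 0, 0, 2], [0, 0, 0, -0.2, 0, 0, 2]]
  ]
}}

```text
clock: 8.8
tool_pos: [0.4808, 0.0099, 0.0391]
orientation: [179.6, -0.2, -89.9]
force: [-7.3, -5.8, -0.5]
opening: 0.0277
gripper_force: 29.9
```

Run:
```python
from h import *
p=ctrl.snapshot('top');o=ctrl.get_obs();print(o['tool_pos'].round(4),o['force'].round(1),o['moment'].round(2))
img=p['color'][130:255,245:430];cv2.imwrite('pics/t5.png',cv2.resize(img[:,:,::-1],None,fx=4.2,fy=4.2,interpolation=cv2.INTER_CUBIC))
```

```text
[0.4808 0.0099 0.0392] [-6.7 -5.9 -1.1] [-2.19  2.81 -0.05]
```

View pics/t5.png

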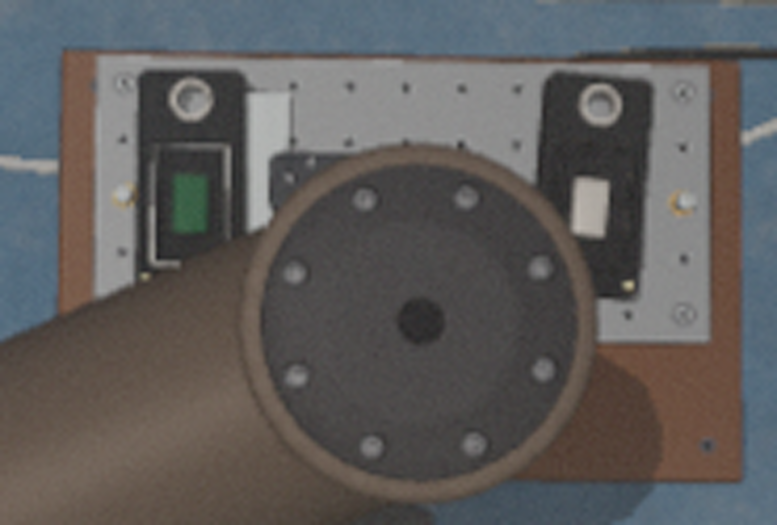

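The housing is square against the blade and just short of the pin, and the curing housing hasn't moved. I'll creep on until the force rises.

>>> {"api": "play_rows", "payload": {
  "commands": [
    [[0, 0, 0, -0.05, 0, 0, 2], [0, 0, 0, -0.1, 0, 0, 2], [0, 0, 0, -0.15, 0, 0, 2], [0, 0, 0, -0.15, 0, 0, 2]]
  ]
}}

```text
clock: 9.18
tool_pos: [0.4808, 0.0112, 0.0391]
orientation: [179.6, -0.2, -89.9]
force: [-6.2, -6.5, -1.1]
opening: 0.0275
gripper_force: 29.9
```

>>> {"api": "play_rows", "payload": {
  "commands": [
    [[0, 0, 0, -0.05, 0, 0, 2], [0, 0, 0, -0.1, 0, 0, 2], [0, 0, 0, -0.1, 0, 0, 2]]
  ]
}}

```text
clock: 9.43
tool_pos: [0.4807, 0.0117, 0.0391]
orientation: [179.6, -0.2, -89.9]
force: [-6.1, -10.3, -0.5]
opening: 0.0276
gripper_force: 29.9
```

>>> {"api": "play_rows", "payload": {
  "commands": [
    [[0, 0, 0, -0.05, 0, 0, 2], [0, 0, 0, -0.1, 0, 0, 2], [0, 0, 0, -0.1, 0, 0, 2]]
  ]
}}

```text
clock: 9.68
tool_pos: [0.4803, 0.0121, 0.0391]
orientation: [179.6, -0.3, -89.9]
force: [-5.8, -14.8, -1.1]
opening: 0.0276
gripper_force: 30.0
```

```bash
python3 -c "
from h import *
o=ctrl.get_obs();print(o['tool_pos'],o['orientation'],o['force'],o['moment'])"
```

```text
[0.48033187 0.01214196 0.03910646] [179.57208433  -0.25641854 -89.91175192] [ -5.77794842 -14.80498609  -1.13455177] [-4.99928636  2.15293017 -0.27717627]
```

Firm contact at y = 0.012 m, as predicted. I'll relieve the side load, re-seat the stock forward, relax, then open.

>>> {"api": "play_rows", "payload": {
  "commands": [
    [[0, 0, 0, 0.05, -0.1, 0, 2], [0, 0, 0, 0.1, -0.2, 0, 2], [0, 0, 0, 0.1, -0.2, 0, 2], [0, 0, 0, 0.1, -0.2, 0, 2]]
  ]
}}

```text
clock: 10.02
tool_pos: [0.4807, 0.0119, 0.039]
orientation: [179.4, -0.2, -89.9]
force: [-15.5, -3.9, 8.0]
opening: 0.0273
gripper_force: 30.0
```

>>> {"api": "play_rows", "payload": {
  "commands": [
    [[0, 0, 0, 0.05, 0.2, 0, 2], [0, 0, 0, 0.05, 0.2, 0, 2], [0, 0, 0, 0.05, 0.2, 0, 2.6], [0, 0, 0, 0.05, 0.2, 0, 3.2], [0, 0, 0, 0.05, 0.2, 0, 4], [0, 0, 0, 0.05, 0.2, 0, 5], [0, 0, 0, 0.05, 0.2, 0, 5], [0, 0, 0, 0.05, 0.2, 0, 5]]
  ]
}}

```text
clock: 10.68
tool_pos: [0.4854, 0.0144, 0.0406]
orientation: [-179.9, 0.0, -89.8]
force: [0.1, -0.8, -0.2]
opening: 0.0488
gripper_force: 0.0
```

>>> {"api": "play_rows", "payload": {
  "commands": [
    [[0, 0, 0, 0, 0.2, -0.5, 5], [0, 0, 0, 0, 0.2, -2, 5], [0, 0, 0, 0, 0.2, -5, 5], [0, 0, 0, 0, 0.2, -9, 5], [0, 0, 0, 0, 0.2, -13, 5], [0, 0, 0, -3, 0.2, -17, 5], [0, 0, 0, -6.5, 0.2, -20, 5], [0, 0, 0, -10, 0.2, -22, 5]]
  ]
}}

```text
clock: 11.35
tool_pos: [0.4823, 0.1051, 0.258]
orientation: [-179.8, 0.1, -89.9]
force: [1.8, -0.3, 0.3]
opening: 0.0497
gripper_force: 0.0
```

>>> {"api": "play_rows", "payload": {
  "commands": [
    [[0, 0, 0, -1, 0, 0, 5], [0, 0, 0, -1, 0, 0, 5], [0, 0, 0, -1, 0, 0, 5], [0, 0, 0, -1, 0, 0, 5]]
  ]
}}

```text
clock: 11.68
tool_pos: [0.4813, 0.1141, 0.2536]
orientation: [179.9, -0.0, -89.8]
force: [-0.4, -0.6, -0.4]
opening: 0.05
gripper_force: 0.0
```

```bash
python3 -c "
from h import *
import pickle
o=ctrl.get_obs();p=ctrl.snapshot('wrist');pickle.dump((p,o),open('w6.pkl','wb'))
print(o['clock'],o['tool_pos'],o['orientation'],o['force'],o['qvel'].round(1))
c=p['color'][40:290,70:350,::-1];cv2.imwrite('pics/w6.png',cv2.resize(c,None,fx=2.4,fy=2.4,interpolation=cv2.INTER_CUBIC))"
```

```text
11.6833 [0.48133581 0.11413059 0.25362208] [ 1.79947207e+02 -2.84398074e-02 -8.98151510e+01] [-0.37125389 -0.59451485 -0.41839573] [-0.9  0.3 -0.3  0.1 -0.1 -0. ]
```

View pics/w6.png

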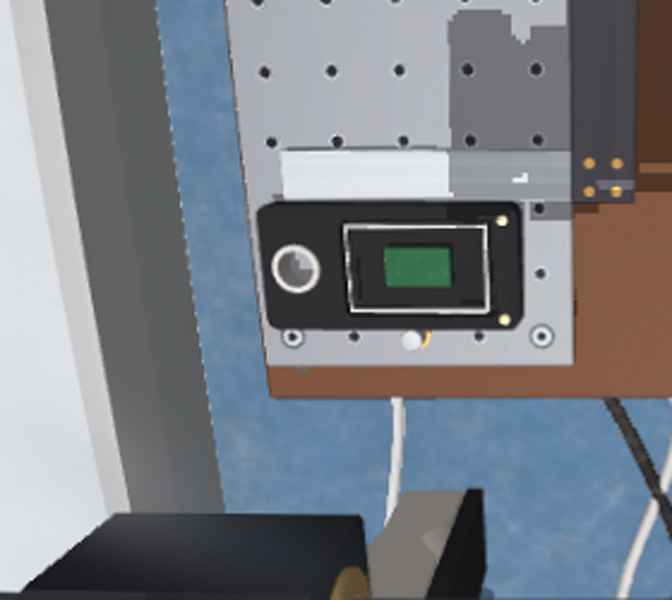

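Run:
```python
from h import *
import pickle
p,o=pickle.load(open('w6.pkl','rb'))
f=lambda c:(np.array(c,float)+.5)/2.4-.5+[70,40]
for n,c,z in [('hous L',[[275,326],[512,329]],.05),('hous R',[[275,203],[512,204]],.05),('blade R',[[285,150],[568,152]],.039),('blade L',[[285,197],[568,200]],.039),('plate edge',[[573,362],[572,215]],.034),('stock',[[571,195],[568,3]],.048),('pin top',[[412,340]],.046),('h ends',[[257,265],[523,265]],.05)]:
    q=pix2w(p,f(c),z,o);d=q[-1]-q[0];print(n,q[:,:2].round(4).tolist(),'ang',np.arctan(d[1]/d[0]).round(4) if abs(d[0])>abs(d[1]) else np.arctan(-d[0]/(d[1]+1e-12)).round(4))
```

```text
hous L [[0.6305, 0.1177], [0.5213, 0.1191]] ang -0.0134
hous R [[0.6242, 0.0621], [0.5196, 0.0631]] ang -0.009
blade R [[0.6216, 0.0398], [0.4954, 0.0414]] ang -0.0121
blade L [[0.6237, 0.0604], [0.4956, 0.0622]] ang -0.0143
plate edge [[0.4941, 0.1392], [0.494, 0.0694]] ang -0.0014
stock [[0.4939, 0.0594], [0.4946, -0.0187]] ang 0.0083
pin top [[0.5684, 0.1253]] ang -0.0
h ends [[0.6355, 0.0895], [0.5155, 0.0898]] ang -0.0028
```

Run:
```python
from h import *
import pickle
p,o=pickle.load(open('w6.pkl','rb'))
f=lambda c:(np.array(c,float)+.5)/2.4-.5+[70,40]
for c in ([[265,71],[332,71],[400,70],[468,69],[537,69]],[[272,141],[337,141],[403,140],[470,140],[538,140]],[[293,337],[354,336],[478,336],[541,336]]):
    q=pix2w(p,f(c),.034,o);print(q[:,:2].round(4).tolist(),np.polyfit(q[:,0],q[:,1],1)[0])
t=ctrl.snapshot('top');img=t['color'][130:255,245:430]
cv2.imwrite('pics/t7.png',cv2.resize(img[:,:,::-1],None,fx=4.2,fy=4.2,interpolation=cv2.INTER_CUBIC))
```

```text
[[0.629, 0.006], [0.5991, 0.0064], [0.569, 0.0064], [0.539, 0.0062], [0.5088, 0.0063]] -0.000764972383549898
[[0.629, 0.0359], [0.5993, 0.0363], [0.5695, 0.0361], [0.5394, 0.0362], [0.509, 0.0363]] -0.0022318778339263036
[[0.6289, 0.1269], [0.5992, 0.1264], [0.5394, 0.1264], [0.5093, 0.1264]] 0.0033343326641848935
```

View pics/t7.png

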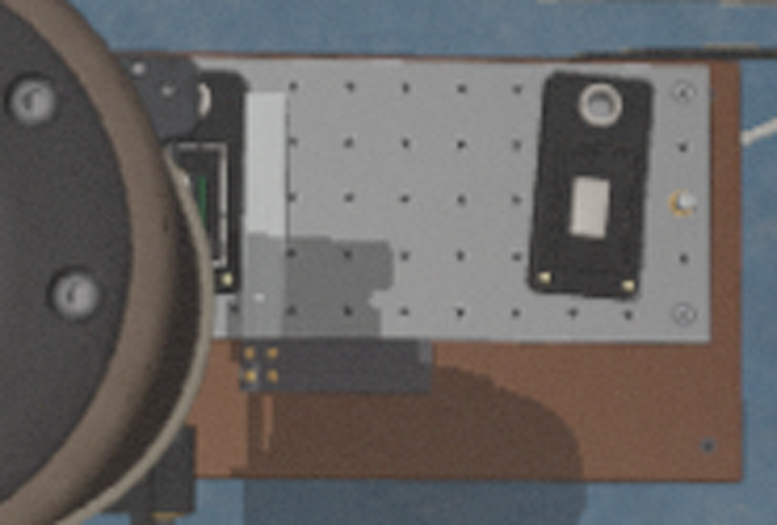

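The square and housing are flush with each other, and everything measured is within limits:
- **Blade and housing:** about 0.012 rad to the plate's hole rows, with no visible gap between them.
- **Housing position:** its middle is at plate y ≈ 0.114–0.115 m, against the pin.
- **Stock:** on the edge.
- **Curing housing:** unchanged in the top view.

I'm handing in.

```bash
python3 -c "
from plant import ctrl
print(ctrl.close_job())"
```

```text
the job is handed in; nothing more can be done
None
```

The job is handed in, though no verdict came back: the square lies flush on the plate's front edge, the green-board housing sits squared between blade and left pin by force and camera readings, and the curing housing shows no movement in the top view.

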